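Clip the extension bars onto the rail in size order

TASK

Put the three loose extension bars away on the clip rail in order of length: the shortest in the slot next to the rail's hanging eye, the medium one in the middle, the longest at the plain end. Press each one down until both of its spring clips have snapped over its round shank and it sits fully home, then let go; leave the tin, the carton and the hub flange where they are.

Things in the scene. Friction and masses are not known exactly. Their poses are not given: they have to be found in the camera images.
- rail_eye (a point): Centre of the round steel hanging eye (35 mm across, lying flat, 9 mm high) at one end of the clip rail; it marks that end. The other end is plain.
- rail: Clip rail: aluminium plate 74 x 190 x 8 mm screwed to the bench (fixed, turned any way), with three alike slots in a row along it, 60 mm apart, one bar each. Origin under the plate's centre, on the bench top; y along the rail towards the eye, x across it (the way the bars lie), z up. Each slot is two spring clips, at x = -25 and +25 mm, each 8 mm long in x: 42 mm is free between them for fingers.
- clip (a point): Top of one spring clip (all are alike), level with the lip tops, 45 mm above the bench. A clip is a pair of upright sprung steel jaws; their rolled lips leave a 10 mm gap for the 14 mm shank. A bar pressed straight down with about 7 to 15 N in all (both clips) spreads the lips and snaps in under them onto the black saddles. A bar merely lying on the lips is 10 to 13 mm too high.
- short_bar_mid (a point): The short one of three steel ratchet extension bars, 102 mm overall: round shank 14 mm thick, 70 mm long; six-sided head (16 across flats, 16 long) at +x; round collar (16 across, 6 long) at -x, then a 9.5 mm square stub 10 long. Point: middle of the shank on its axis, 8 mm above the bench at the start; x along the bar (it may roll about x). About 120 g.
- short_bar: The same bar; origin 8 mm off the axis beside the middle of the shank (below it at the start), same axes.
- medium_bar_mid (a point): The medium one of three steel ratchet extension bars, 132 mm overall: round shank 14 mm thick, 100 mm long; six-sided head (16 across flats, 16 long) at +x; round collar (16 across, 6 long) at -x, then a 9.5 mm square stub 10 long. Point: middle of the shank on its axis, 8 mm above the bench at the start; x along the bar (it may roll about x). About 160 g.
- medium_bar: The same bar; origin 8 mm off the axis beside the middle of the shank (below it at the start), same axes.
- long_bar_mid (a point): The long one of three steel ratchet extension bars, 162 mm overall: round shank 14 mm thick, 130 mm long; six-sided head (16 across flats, 16 long) at +x; round collar (16 across, 6 long) at -x, then a 9.5 mm square stub 10 long. Point: middle of the shank on its axis, 8 mm above the bench at the start; x along the bar (it may roll about x). About 200 g.
- long_bar: The same bar; origin 8 mm off the axis beside the middle of the shank (below it at the start), same axes.
- slot_eye_end (a point): The slot nearest the eye of the rail: the point midway between its two clips where the middle of a fully home bar's axis lies, 36 mm above the bench; x is the direction of the bar's axis (either way round is right), y along the rail towards the eye, z up.
- slot_middle (a point): The middle slot of the rail: the point midway between its two clips where the middle of a fully home bar's axis lies, 36 mm above the bench; x is the direction of the bar's axis (either way round is right), y along the rail towards the eye, z up.
- slot_plain_end (a point): The slot farthest from the eye of the rail: the point midway between its two clips where the middle of a fully home bar's axis lies, 36 mm above the bench; x is the direction of the bar's axis (either way round is right), y along the rail towards the eye, z up.
- tin: Bystander: closed bare steel tin, 72 mm across, 85 mm high, standing on the bench; origin under its centre.
- carton: Bystander: closed cardboard box, 70 x 110 x 50 mm; origin under its centre.
- hub_cap: Bystander: dark steel hub flange, 84 mm across and 30 mm high, lying on its flange; origin under its centre.
Things that resemble listed ones, but are neither listed nor needed, are in the scene too. Leave any black or turquoise look-alike of the short_bar alone. Leave any green look-alike of the long_bar alone.

How it is judged (in metres and radians):
At the end, for the whole second after the job is handed in: Each bar rests released in both clips of its slot: shortest by the eye, medium in the middle, longest at the plain end; within 3 mm in height, 4 mm along the rail, 0.08 rad in direction, and lengthwise 9, 22 and 36 mm of centred. Tin, carton and hub flange within 30 mm of their starts (x of short_bar_mid in the frame of slot_eye_end between -0.009 and 0.009 m and y of short_bar_mid in the frame of slot_eye_end between -0.004 and 0.004 m and z of short_bar_mid in the frame of slot_eye_end between -0.003 and 0.003 m and angle between the x axis of short_bar_mid and the x axis of slot_eye_end, either way round below 0.08 rad and linear speed of each of short_bar, medium_bar, long_bar below 0.02 m/s and x of medium_bar_mid in the frame of slot_middle between -0.022 and 0.022 m and y of medium_bar_mid in the frame of slot_middle between -0.004 and 0.004 m and z of medium_bar_mid in the frame of slot_middle between -0.003 and 0.003 m and angle between the x axis of medium_bar_mid and the x axis of slot_middle, either way round below 0.08 rad and x of long_bar_mid in the frame of slot_plain_end between -0.036 and 0.036 m and y of long_bar_mid in the frame of slot_plain_end between -0.004 and 0.004 m and z of long_bar_mid in the frame of slot_plain_end between -0.003 and 0.003 m and angle between the x axis of long_bar_mid and the x axis of slot_plain_end, either way round below 0.08 rad and distance of each of tin, carton, hub_cap from where it was at the start of the episode below 0.03 m); the robot touches nothing.
It fails at once if the tin is pushed away by more than 30 mm (distance of tin from where it was at the start of the episode above 0.03 m).
It fails at once if the carton is pushed away by more than 30 mm (distance of carton from where it was at the start of the episode above 0.03 m).
It fails at once if the hub flange is pushed away by more than 30 mm (distance of hub_cap from where it was at the start of the episode above 0.03 m).
It also fails if it takes over 72 s, if anything falls off the work surface, if the arm or the gripper's body presses on something with over 40 N, if the wrist force passes 120 N, or if a joint passes its speed limit or range.

ROBOT

A 6-joint arm with a two-finger parallel gripper is mounted at the origin on the work surface. World frame = base frame: x ahead of the robot, y to its left, z up, the work surface at z = 0. Lengths are in mm, angles in rad, forces in N, time in s.
With the tool pointing down it reaches from about 300 to 775 mm from the base axis. Payload 14.6 kg.
Tool frame: the origin (TCP) lies between the finger pads; the fingertips stand 22 mm ahead of it and the grasp point (between the pads) lies 3 mm ahead of it (finger_overhang is the distance from the TCP to the fingertips, in mm); z points along the fingers, y is the direction in which the jaws open and shut (so a half turn about z gives the same grasp; the last joint's range is limited). The gripper opens to 94 mm and grips with 3 to 60 N. Pads are 16 mm wide; open, the fingers measure 119 mm over their backs; the gripper's body (75 mm by 177 mm) begins 78 mm behind the grasp point.
Start: joints at [-1.209, 0.3, 1.521, -0, 1.321, -0.067], TCP at [228.671, -500.199, 227.446] pointing down, gripper open.
Joint ranges: [-3.03, 3.03], [-0.79, 2.21], [0.23, 2.52], [-1.04, 4.18], [0, 3.07], [-2.55, 2.55]. Speed limits (rad/s): [2.22, 2.22, 2.57, 3.14, 3.14, 3.14].

INTERFACE

Orientations are given as [roll, pitch, yaw] about the fixed x, y, z axes, in that order (R = Rz(yaw) Ry(pitch) Rx(roll)).
In Python, from cell import * gives the robot as it stands.
- The arm moves only by the tool jog_arm, never from a script. Its argument "increments" is a list of rows, each a list of 7 numbers: the shift along the tool's x, y, z in cm, then the turn, a rotation vector about the tool's x, y, z in degrees, then the finger opening in cm, from 0 to 9.4. In form: [[x, y, z, wx, wy, wz, grip], ...]. A call has 1 to 20 rows; each row shifts and turns the commanded pose from where the row before left it, along the tool's axes as they then stand; what a row does not reach is not made up. A row lasts 1/8 s, in which the tool goes at most 62.5 mm and 10.7 degrees, less where a joint would pass 70% of its speed; a pose out of reach is approached as far as the arm can. A call is refused whole if a number of a shift passes 6.25 or a number of a turn 10.7, either way. A call with a gripper value outside its range is refused whole. The fingers move at their own pace and stop on an object; "squeeze" is the grip in N (left out, the last holds). Time passes only in rows, so rows that do not move let the fingers close. It gives the time, the measured TCP pose, the force and the opening at its end, in the units of the state.
- read_state(): the state, without advancing time (a new reading comes with each control period).
- camera(name): name is "scene" or "top" or "wrist"; returns a dict with "image" (384x512x3 uint8, red, green, blue), "K" (3x3 intrinsics, pixels), "k1" (the pictures are not rectified: a ray, as slopes to the right and down, at radius r is drawn at 1 + k1 r^2 times it, then the intrinsics apply), "rvec" (rotation vector, rad) and "tvec" (3), from world to camera coordinates, as OpenCV has them. Camera axes: x right, y down, z forward; pixel columns grow to the right and rows downward; lengths in mm; the calibration is good to about 2 mm. A picture is of the moment at which its call begins. There is no depth.
- sign_off(): hands the job in, once; it reports no verdict.
Trained networks look in a picture, given as the dict that the camera call returned (one of the last four; its "shot" number tells which), for a name from the list of things; names that differ only in an ending like _2 or _b are one class to them, and where a whole thing is asked for, a point or a joint stands for the part that bears it (a point fixed in the world has none). Each returns a list of dicts, best first, with "conf" (0 to 1); they miss things now and then, are a little off and sometimes report something else, mostly with a low value. They report only what shows in the picture. A call takes as long as a camera call. They do not tell look-alikes from the thing itself.
- recognise(picture, name): "centre" ([x, y, z] in mm, in the coordinates of the camera as it stood for that picture, good to about 4 mm: the middle of the surface that is visible of it).
- regions_of(picture, name): "mask" (384x512 bool, what is visible of it).
The state is a dict: "clock": time; "joints": joint angles; "qd": joint speeds; "effort": joint torques, N m; "eef_pos": TCP position; "eef_rot": TCP orientation; "wrist_force": force on the tool from outside, world axes, zero at the start; "moment": the same for the moment, N m; "finger_gap": finger opening in mm.
Only numpy, scipy, OpenCV 4.12 (cv2) and the standard library are available. Lean on these libraries where they do the work, as an engineer would, in place of code of your own. Each camera call takes 0.05 s, during which the arm holds its last target.

## Working session

There is one attempt and no reset: what is moved stays moved. The work goes in short steps, Python scripts to look and compute and a tool call to move; the robot and the scene stay as the last step left them, time stands still between calls to the robot, and variables do not carry over. Pictures are saved under pics/ and viewed, and the job is handed in when it is done.

Besides the shell and the picture viewer there is one more tool, called after "Call:" by a JSON object that holds its "fn" and its "kwargs". jog_arm: Moves the arm, as the interface text tells. Its arguments: {"type":"object","properties":{"increments":{"type":"array"},"squeeze":{"type":"number"}},"required":["increments"]}

```bash
ls; mkdir -p pics; python3 - <<'E'
from cell import *
import cv2
print(read_state())
for n in ["scene","top","wrist"]:
    c=camera(n); cv2.imwrite(f"pics/{n}0.png",cv2.cvtColor(c["image"],cv2.COLOR_RGB2BGR)); print(n,c["K"],c["k1"],c["rvec"],c["tvec"])
    for nm in ["rail_eye","clip","short_bar_mid","medium_bar_mid","long_bar_mid","rail"]:
        print(nm,[( [round(float(v)) for v in d["centre"]],round(d["conf"],2)) for d in recognise(c,nm)])
E
```

```text
pics
{'clock': 0.0, 'joints': array([-1.20861822e+00,  3.00441058e-01,  1.52158517e+00,  2.72451629e-05,
        1.32062578e+00, -6.66416701e-02]), 'qd': array([-7.60087858e-05,  6.27521897e-05, -4.23399582e-06,  5.71453211e-04,
        1.83756549e-03, -1.13322386e-03]), 'effort': array([ 2.11798630e-05, -5.31806839e+01, -3.52738559e+01,  7.08671822e-02,
        2.43711344e-02, -1.22061506e-04]), 'eef_pos': array([ 228.59286172, -500.00261558,  226.9010461 ]), 'eef_rot': array([-3.14053741e+00, -9.68759956e-05,  4.28812965e-01]), 'wrist_force': array([-0.15011673, -0.29930237, -1.06116743]), 'moment': array([ 0.00193668,  0.01646011, -0.0125629 ]), 'finger_gap': 93.97991552976667}
scene [[457.50918461   0.         260.79003892]
 [  0.         457.50918461 197.76168207]
 [  0.           0.           1.        ]] 0.06186904617080266 [ 0.70480408  2.43896412 -1.3149025 ] [ 445.9022108  -116.8770998  1434.00154729]
rail_eye [([74, 111, 1063], 0.65)]
clip [([74, 112, 1065], 0.59)]
short_bar_mid [([-23, -174, 1486], 0.58), ([-115, -131, 1422], 0.42)]
medium_bar_mid [([-14, -13, 1247], 0.74
[... 348 characters left out ...]
.43499422  570.73447456 1072.21414827]
rail_eye [([-165, 26, 1124], 0.7)]
clip [([-157, 30, 1126], 0.89)]
short_bar_mid [([293, 102, 1119], 0.77), ([403, 70, 1131], 0.6), ([312, 236, 1109], 0.55)]
medium_bar_mid [([60, 82, 1123], 0.71), ([288, 107, 1122], 0.42)]
long_bar_mid [([110, 245, 1104], 0.86), ([170, 37, 1128], 0.61)]
rail [([-165, 25, 1123], 0.88)]
wrist [[280.98261116   0.         255.00447038]
 [  0.         280.98261116 194.65720916]
 [  0.           0.           1.        ]] -0.032051221136325504 [-2.46944154  1.58693005  0.19090069] [-549.35889251  -24.79892528  390.62207527]
rail_eye []
clip []
short_bar_mid [([-109, -194, 330], 0.73)]
medium_bar_mid []
long_bar_mid []
rail []
```

```bash
python3 -c "
import cv2
for n in ['scene0','top0']:
    cv2.imwrite(f'pics/{n}b.png',cv2.resize(cv2.imread(f'pics/{n}.png'),(800,600),interpolation=cv2.INTER_CUBIC))
"
```

```text
(no output)
```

View pics/scene0b.png

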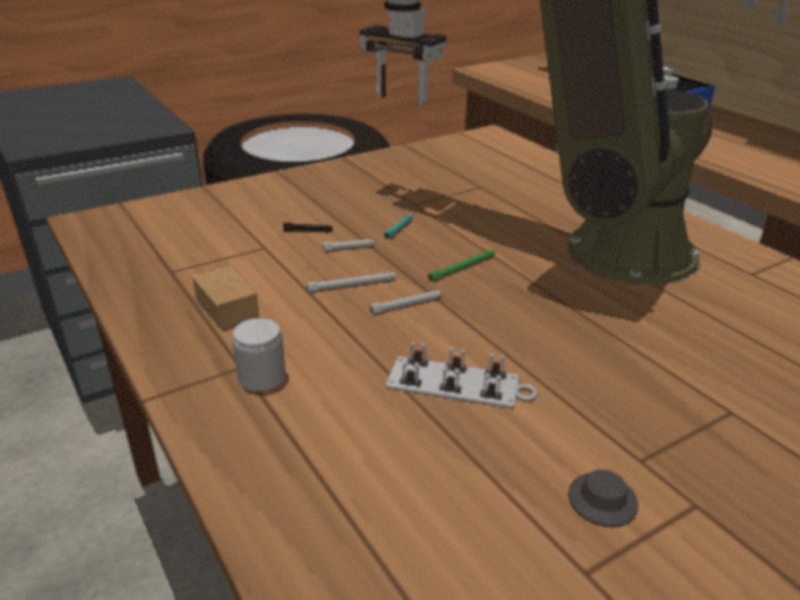

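View pics/top0b.png

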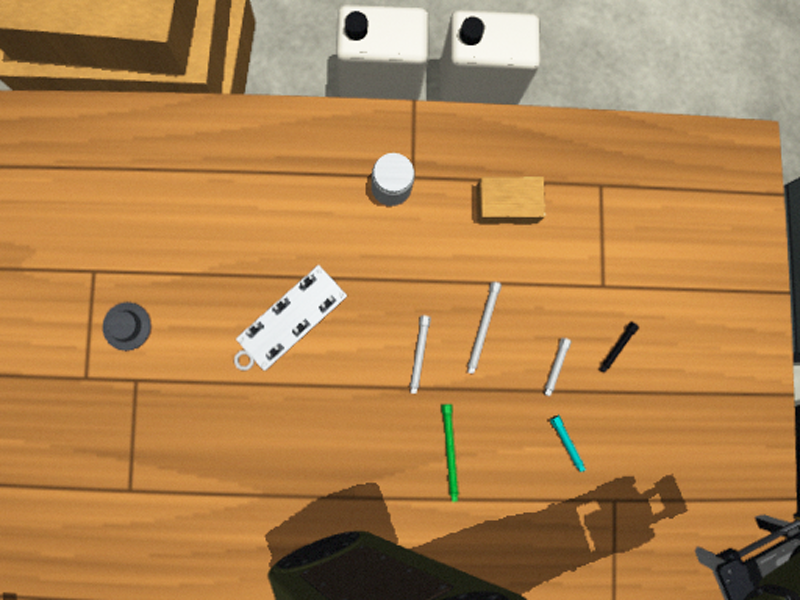

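Top view (800x600 picture): the steel bars are at (420,353) medium, (484,328) long and (557,367) short. The look-alikes are black (618,346), turquoise (567,443) and green (450,452). The rail is at (292,318) with its eye at (244,360), lower left. Next I measure.

```bash
cat > h.py <<'E'
from cell import *
import numpy as np, cv2
from scipy.spatial.transform import Rotation as R
def ray(c,uv):
    K,k1=c["K"],c["k1"]
    uv=np.atleast_2d(np.asarray(uv,float))
    x=cv2.undistortPoints(uv[:,None,:],K,np.array([k1,0,0,0.]))[:,0]
    Rm=cv2.Rodrigues(np.asarray(c["rvec"],float))[0]; t=np.asarray(c["tvec"],float).ravel()
    d=np.c_[x,np.ones(len(x))]@Rm; o=-Rm.T@t
    return o,d
def at_z(c,uv,z):
    o,d=ray(c,uv); s=(z-o[2])/d[:,2]; return o+d*s[:,None]
def proj(c,P):
    p,_=cv2.projectPoints(np.atleast_2d(np.asarray(P,float)),np.asarray(c["rvec"],float),np.asarray(c["tvec"],float),c["K"],np.array([c["k1"],0,0,0.])); return p[:,0]
def w(c,p):
    Rm=cv2.Rodrigues(np.asarray(c["rvec"],float))[0]; return Rm.T@(np.asarray(p,float)-np.asarray(c["tvec"],float).ravel())
def save(c,n,s=1.5625,box=None):
    im=cv2.cvtColor(c["image"],cv2.COLOR_RGB2BGR)
    if box: u0,v0,u1,v1=box; im=im[v0:v1,u0:u1]
    im=cv2.resize(im,None,fx=s,fy=s,interpolation=cv2.INTER_CUBIC); cv2.imwrite("pics/"+n+".png",im)
def grey(c):
    hsv=cv2.cvtColor(c["image"],cv2.COLOR_RGB2HSV); return ((hsv[...,1]<60)&(hsv[...,2]>110)).astype(np.uint8)
def bars(c,zt=8,amin=60,amax=1e9):
    n,l,s,ce=cv2.connectedComponentsWithStats(grey(c))
    out=[]
    for i in range(1,n):
        if not amin<s[i,4]<amax: continue
        v,u=np.nonzero(l==i); P=at_z(c,np.c_[u,v],zt)[:,:2]
        m=P.mean(0); U,S,V=np.linalg.svd(P-m,full_matrices=False); a=V[0]
        t=(P-m)@a; q=(P-m)@V[1]
        mid=m+a*(t.min()+t.max())/2
        out.append(dict(px=ce[i],mid=mid,ang=np.arctan2(a[1],a[0]),L=np.ptp(t),W=np.ptp(q),area=s[i,4],a=a,m=m))
    return out
E
python3 - <<'E'
from h import *
c=camera("top"); save(c,"crop1",3,(140,160,400,320))
for b in bars(c): print(b["px"].round(0),b["mid"].round(1),"ang",round(np.degrees(b["ang"]),1),"L,W",round(b["L"]),round(b["W"]),b["area"])
for n in ["rail","clip","rail_eye","tin","carton","hub_cap"]:
    print(n,[(w(c,d["centre"]).round(0),round(d["conf"],2)) for d in recognise(c,n)])
E
```

```text
[359.  33.] [1058.5 -278.9] ang -90.0 L,W 1068 382 20790
[270.  55.] [977.6 -65.9] ang 174.9 L,W 62 14 76
[252. 111.] [806.1 -16.4] ang -153.8 L,W 75 74 547
[185. 204.] [536.9 161.9] ang 134.1 L,W 219 75 1856
[309. 209.] [ 539.1 -177.4] ang 164.1 L,W 163 17 300
[268. 226.] [490.1 -67.5] ang 171.8 L,W 133 15 245
[356. 234.] [ 474.3 -305.4] ang 160.7 L,W 102 17 186
[510. 245.] [ 453.2 -749.4] ang 178.7 L,W 62 10 88
rail [(array([542., 154.,  11.]), 0.6)]
clip [(array([539., 153.,   6.]), 0.88)]
rail_eye [(array([543., 155.,   8.]), 0.71)]
tin [(array([773., -14.,  89.]), 0.86)]
carton [(array([ 755., -216.,   48.]), 0.75)]
hub_cap [(array([520., 424.,  12.]), 0.55)]
```

View pics/crop1.png

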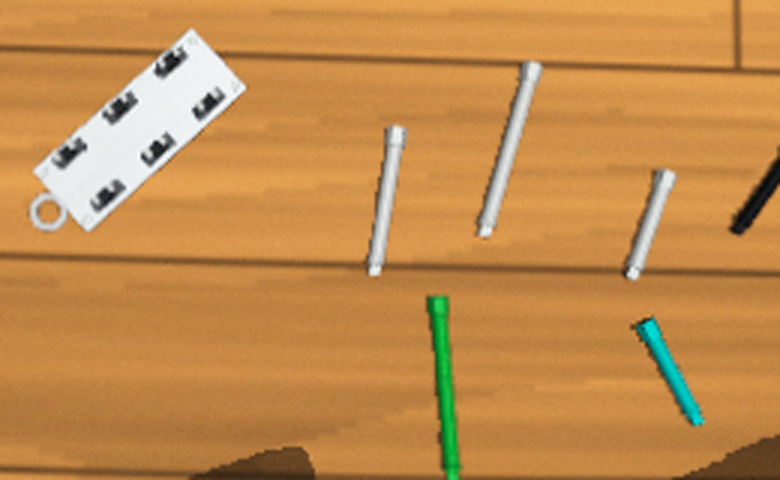

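```bash
python3 - <<'E'
from h import *
c=camera("wrist"); save(c,"wrist1",1.5)
s=read_state(); T=R.from_euler("xyz",s["eef_rot"])
Rm=cv2.Rodrigues(np.asarray(c["rvec"],float))[0]; o=-Rm.T@np.asarray(c["tvec"]).ravel()
print("cam in tool",T.inv().apply(o-s["eef_pos"]).round(1)); print("cam axes in tool (cols)\n",(T.inv().as_matrix()@Rm.T).round(2))
print([ (w(c,d["centre"]).round(0),d["conf"]) for d in recognise(c,"short_bar_mid")])
E
```

```text
cam in tool [  67.9   -0.3 -157.6]
cam axes in tool (cols)
 [[-0.   -0.97 -0.24]
 [ 1.   -0.   -0.  ]
 [ 0.   -0.24  0.97]]
[(array([ 343., -324.,   17.]), 0.81)]
```

View pics/wrist1.png

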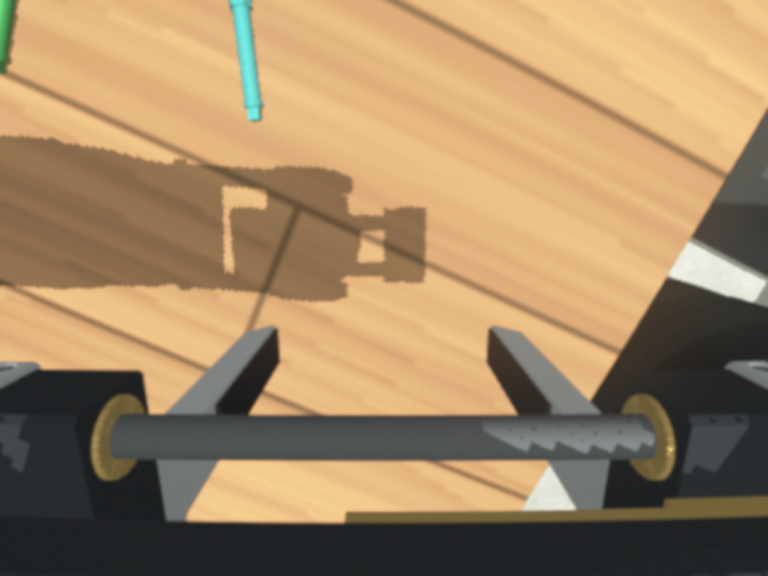

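```bash
cat >> h.py <<'E'
def plan(xyz,yawdeg,grip,step=50,start=None,mn=1):
    """rows to reach target level pose; start=(pos,R) else measured"""
    s=read_state()
    p,T=(np.array(s["eef_pos"]),R.from_euler("xyz",s["eef_rot"])) if start is None else start
    Tg=R.from_euler("xyz",[np.pi,0,np.radians(yawdeg)]); xyz=np.array(xyz,float)
    rv=np.degrees((T.inv()*Tg).as_rotvec())
    n=max(mn,int(np.ceil(np.linalg.norm(xyz-p)/step)),int(np.ceil(np.abs(rv).max()/10)))
    rows=[]
    for k in range(n):
        d=T.inv().apply((xyz-p)/(n-k)).round(0 if k<n-1 else 1)/10
        rv=(np.degrees((T.inv()*Tg).as_rotvec())/(n-k)).round(1)
        rows.append([*d.round(2).tolist(),*rv.tolist(),grip])
        p=p+T.apply(d*10); T=T*R.from_rotvec(np.radians(rv))
    print("["+",".join(str(r).replace(" ","").replace(".0,",",").replace("-0,","0,") for r in rows)+"]", "end",p.round(1))
    return p,T
E
python3 - <<'E'
from h import *
a=np.radians(-19.3); u=np.array([np.cos(a),np.sin(a)])
p=np.array([474.3,-305.4])-30*u
plan([*p,150],-19.3,7)
E
```

```text
[[4,-1.4,1.1,0,0,6.3,7],[3.9,-1.8,1.1,0,0,6.3,7],[3.6,-2.2,1.1,0,0,6.3,7],[3.4,-2.6,1.1,0,0,6.2,7],[3.1,-3,1.1,0,0,6.3,7],[2.7,-3.3,1.1,0,0,6.2,7],[2.42,-3.49,1.14,0,0,6.3,7]] end [ 446.  -295.5  150. ]
```

Call:
{"fn": "jog_arm", "kwargs": {"increments": [[4,-1.4,1.1,0,0,6.3,7],[3.9,-1.8,1.1,0,0,6.3,7],[3.6,-2.2,1.1,0,0,6.3,7],[3.4,-2.6,1.1,0,0,6.2,7],[3.1,-3,1.1,0,0,6.3,7],[2.7,-3.3,1.1,0,0,6.2,7],[2.4,-3.5,1.1,0,0,6.3,7],[0,0,0,0,0,0,7]], "squeeze": 50}}

```text
clock: 2.5
eef_pos: [446.9, -293.5, 149.6]
eef_rot: [-3.141, 0.001, -0.335]
wrist_force: [-0.4, -0.4, 0.2]
finger_gap: 70.2
```

```bash
python3 - <<'E'
from h import *
c=camera("wrist"); save(c,"w2",1.5); s=read_state(); print(s["eef_pos"],s["eef_rot"],s["clock"],s["qd"].round(2))
for b in bars(c): print(b["px"].round(0),b["mid"].round(1),"ang",round(np.degrees(b["ang"]),1),"L,W",round(b["L"]),round(b["W"]),b["area"])
print(proj(c,[474.3,-305.4,8]))
E
```

```text
[ 446.20681319 -294.67315275  150.17134171] [-3.14147982e+00  6.47918718e-04 -3.34607844e-01] 2.55 [-0.04 -0.02 -0.   -0.    0.   -0.03]
[121. 138.] [ 538.5 -176.2] ang 164.0 L,W 166 19 2325
[257. 160.] [ 472.8 -304.4] ang 160.4 L,W 104 18 1327
[ 49. 203.] [505.  -68.5] ang 171.9 L,W 102 23 1401
[170. 250.] [ 413.4 -178.7] ang 122.4 L,W 104 28 1248
[339. 250.] [ 349.  -361.7] ang -161.0 L,W 102 27 1204
[ 13. 257.] [463.9   7.6] ang -56.8 L,W 55 44 874
[497. 257.] [ 272.8 -539.6] ang -158.7 L,W 56 45 903
[346. 301.] [ 286.1 -343.1] ang -128.7 L,W 124 84 2484
[ 10. 325.] [383.2  62.3] ang 150.7 L,W 60 34 774
[501. 324.] [ 175.9 -533.6] ang 178.1 L,W 62 32 733
[155. 323.] [ 324.3 -116.5] ang 143.2 L,W 64 34 730
[[257.37211805 162.75559441]]
```

View pics/w2.png

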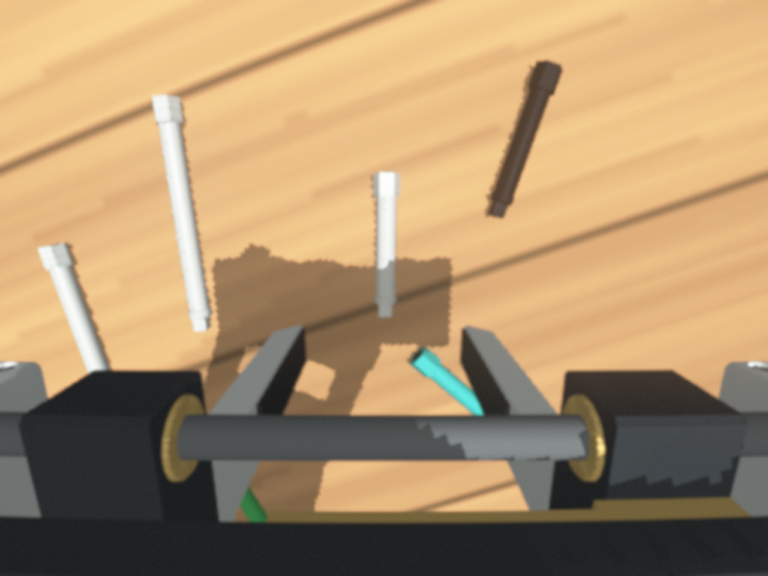

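The steel short bar is at (385,245) in the wrist view. The black look-alike is at (525,140) and the turquoise at (450,380). The wrist and top cameras agree to about 1.5 mm, so I go for the short bar.

```bash
python3 - <<'E'
from h import *
a=plan([473.5,-304.8,90],-19.5,4,step=40)
plan([473.5,-304.8,24.5],-19.5,4,step=25,start=a)
E
```

```text
[[1.5,0,3,0,0,0.2,4],[1.41,0.06,3.02,0,0,0.1,4]] end [ 473.4 -304.8   90. ]
[[0,0,2.2,0,0,0,4],[0,0,2.2,0,0,0,4],[0.01,0,2.15,0,0,0,4]] end [ 473.5 -304.8   24.5]
```

Call:
{"fn": "jog_arm", "kwargs": {"increments": [[1.5,0,3,0,0,0.2,4],[1.4,0.1,3,0,0,0.1,4],[0,0,2.2,0,0,0,4],[0,0,2.2,0,0,0,4],[0,0,2.1,0,0,0,4],[0,0,0,0,0,0,4],[0,0,0,0,0,0,0],[0,0,0,0,0,0,0],[0,0,0,0,0,0,0],[0,0,0,0,0,0,0]], "squeeze": 50}}

```text
clock: 3.8
eef_pos: [473.1, -306.1, 26.1]
eef_rot: [3.141, -0.001, -0.342]
wrist_force: [-1.7, 1.0, 5.9]
finger_gap: 12.3
```

```bash
python3 - <<'E'
from h import *
a=plan([473.3,-305,170],-19.5,0,step=40)
plan([482,89,200],44.1,0,step=50,start=a)
E
```

```text
[[0,0,-3.6,0,0,0,0],[0,0,-3.6,0,0,0,0],[0,-0.1,-3.6,0,0,-0.1,0],[0,0,-3.59,0,0,0,0]] end [ 473.3 -305.1  170. ]
[[-1.5,-4.7,-0.4,0,0,-8,0],[-0.9,-4.8,-0.4,0,0,-7.9,0],[-0.2,-4.9,-0.4,0,0,-8,0],[0.5,-4.9,-0.4,0,0,-7.9,0],[1.1,-4.8,-0.4,0,0,-8,0],[1.8,-4.6,-0.3,0,0,-7.9,0],[2.5,-4.3,-0.4,0,0,-8,0],[2.98,-3.93,-0.32,0,0,-7.9,0]] end [482.  89. 200.]
```

Call:
{"fn": "jog_arm", "kwargs": {"increments": [[0,0,-3.6,0,0,0,0],[0,0,-3.6,0,0,0,0],[0,0,-3.6,0,0,0,0],[0,0,-3.6,0,0,0,0],[-1.5,-4.7,-0.4,0,0,-8,0],[-0.9,-4.8,-0.4,0,0,-7.9,0],[-0.2,-4.9,-0.4,0,0,-8,0],[0.5,-4.9,-0.4,0,0,-7.9,0],[1.1,-4.8,-0.4,0,0,-8,0],[1.8,-4.6,-0.3,0,0,-7.9,0],[2.5,-4.3,-0.4,0,0,-8,0],[3,-3.9,-0.3,0,0,-7.9,0],[0,0,0,0,0,0,0]], "squeeze": 50}}

```text
clock: 5.42
eef_pos: [482.4, 90.5, 199.5]
eef_rot: [-3.141, -0.0, 0.773]
wrist_force: [0.8, -0.4, -1.5]
finger_gap: 12.6
```

```bash
python3 - <<'E'
from h import *
c=camera("wrist"); save(c,"w3",1.5); s=read_state(); print(s["eef_pos"],s["eef_rot"],s["clock"],s["qd"].round(2),s["wrist_force"],s["finger_gap"])
t=camera("top"); save(t,"t3",3,(120,120,380,300))
E
```

```text
[482.45104691  88.91798767 199.32650195] [-3.14156297e+00  3.33646610e-04  7.69376409e-01] 5.475 [-0.05 -0.    0.01 -0.    0.    0.01] [ 0.53521049 -0.01111249 -1.60216765] 12.982149587835297
```

View pics/w3.png

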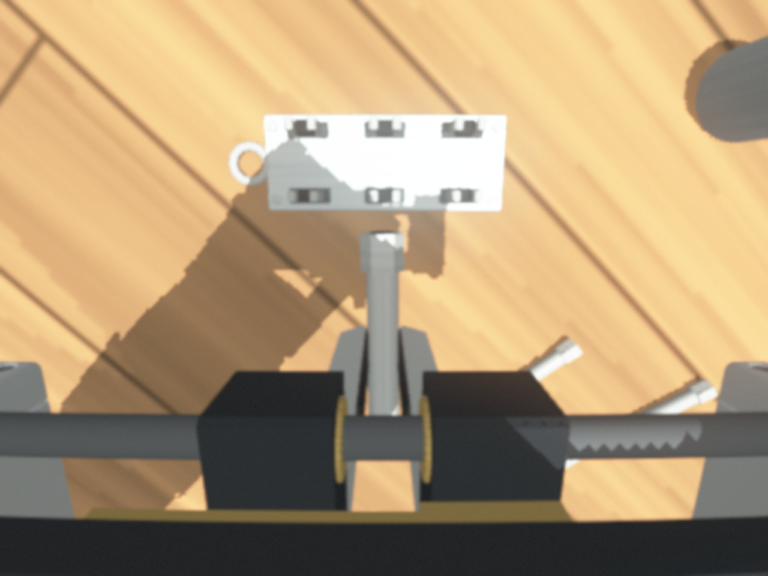

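View pics/t3.png

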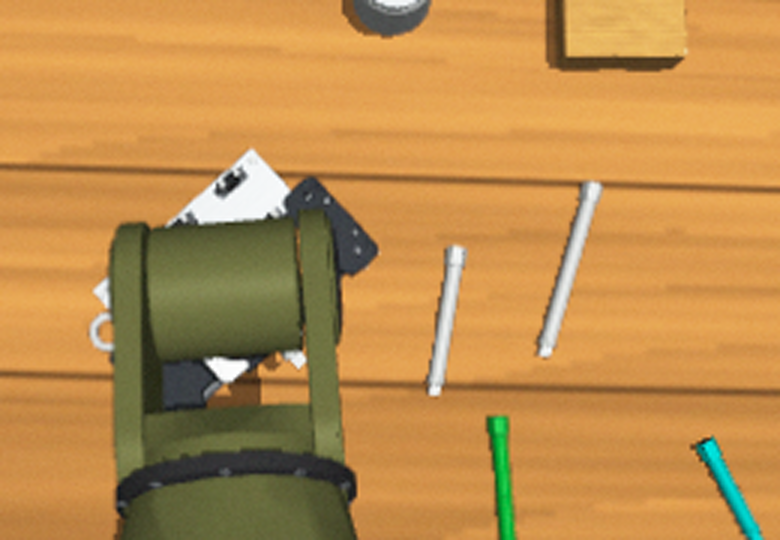

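```bash
cat >> h.py <<'E'
def rail_fit(c,g,seed):
    from scipy.optimize import minimize
    g=cv2.morphologyEx(g,cv2.MORPH_CLOSE,np.ones((9,9)))
    # world-rectified mask at z=8 : sample 0.5mm grid in rail frame and maximise in-minus-out contrast
    gf=cv2.GaussianBlur(g.astype(np.float32),(0,0),0.8)
    X,Y=np.meshgrid(np.arange(-50,51,1.),np.arange(-108,96.,1.))
    ins=((abs(X)<=37)&(abs(Y)<=95)).astype(float)
    def f(p):
        th=p[2]; y=np.array([np.cos(th),np.sin(th)]); x=np.array([y[1],-y[0]])
        W=p[:2]+X.ravel()[:,None]*x+Y.ravel()[:,None]*y
        uv=proj(c,np.c_[W,np.full(len(W),8.)]).astype(np.float32)
        v=cv2.remap(gf,uv[:,0].reshape(X.shape),uv[:,1].reshape(X.shape),cv2.INTER_LINEAR)
        return np.abs(v-ins).mean()
    r=minimize(f,seed,method="Nelder-Mead",options=dict(initial_simplex=np.array([seed,seed+[8,0,0],seed+[0,8,0],seed+[0,0,.05]]),xatol=.05,fatol=1e-6))
    return r.x,r.fun
E
python3 - <<'E'
from h import *
seed=np.array([547,151.5,np.radians(134.1)])
c=camera("wrist")
hsv=cv2.cvtColor(c["image"],cv2.COLOR_RGB2HSV); g=((hsv[...,1]<65)).astype(np.uint8); cv2.imwrite("pics/g.png",g*255)
g[150:]=0
p,f=rail_fit(c,g,seed); print("wrist",p[:2],np.degrees(p[2]),f)
t=camera("top"); t=dict(t); t["image"]=cv2.cvtColor(cv2.imread("pics/top0.png"),cv2.COLOR_BGR2RGB)
hsv=cv2.cvtColor(t["image"],cv2.COLOR_RGB2HSV); gt=((hsv[...,1]<65)).astype(np.uint8)
q,f=rail_fit(t,gt,seed); print("top",q[:2],np.degrees(q[2]),f)
im=cv2.resize(c["image"][:,:,::-1],None,fx=2,fy=2)[:320,200:740].copy()
th=p[2];y=np.array([np.cos(th),np.sin(th)]);x=np.array([y[1],-y[0]])
for s in(-1,0,1):
  for e in(-25,25):
    P=np.r_[p[:2]+60*s*y+e*x,45]; u=proj(c,P)[0]*2-[200,0]; cv2.circle(im,tuple(u.round().astype(int).tolist()),3,(0,0,255),1)
for a,b in((1,1),(1,-1),(-1,-1),(-1,1)):
    u=proj(c,np.r_[p[:2]+95*a*y+37*b*x,8])[0]*2-[200,0]; cv2.circle(im,tuple(u.round().astype(int).tolist()),3,(255,0,0),1)
cv2.imwrite("pics/fit.png",im)
# rendered position of held bar axis
s=read_state(); print(s["eef_pos"],s["eef_rot"])
E
```

```text
wrist [546.79306293 151.66013561] 134.09013287229922 0.01911030568968166
top [547.12866546 151.93996831] 134.1943741576874 0.04270890029411144
[482.63010965  87.0881838  199.28769614] [-3.14148083e+00  3.87973765e-04  7.65477824e-01]
```

View pics/fit.png

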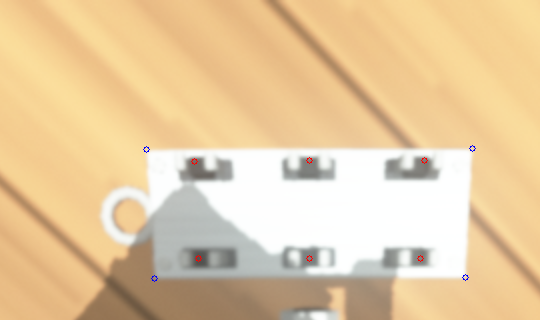

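```bash
python3 - <<'E'
from h import *
print(read_state()["eef_pos"])
plan([505.2,194.9,95],44.1,0,step=40,start=(np.array([482,89,199.5]),R.from_euler("xyz",[np.pi,0,np.radians(44.2)])))
E
```

```text
[482.63010965  87.0881838  199.28769614]
[[2.3,-1.5,2.6,0,0,0,0],[2.2,-1.5,2.6,0,0,0,0],[2.3,-1.5,2.6,0,0,0.1,0],[2.24,-1.48,2.65,0,0,0,0]] end [505.2 194.9  95. ]
```

Call:
{"fn": "jog_arm", "kwargs": {"increments": [[2.3,-1.5,2.6,0,0,0,0],[2.2,-1.5,2.6,0,0,0,0],[2.3,-1.5,2.6,0,0,0,0],[2.2,-1.5,2.6,0,0,0,0],[0,0,0,0,0,0,0],[0,0,0,0,0,0,0],[0,0,0,0,0,0,0],[0,0,0,0,0,0,0]]}}

```text
clock: 6.62
eef_pos: [506.1, 193.1, 96.2]
eef_rot: [3.141, -0.001, 0.766]
wrist_force: [-0.0, 0.5, -1.1]
finger_gap: 12.6
```

```bash
python3 - <<'E'
from h import *
c=camera("wrist"); save(c,"w4",1.5); s=read_state(); print(s["eef_pos"],s["eef_rot"],s["clock"],s["qd"].round(3),s["wrist_force"],s["finger_gap"])
t=camera("scene"); save(t,"s4",5,(230,200,390,300))
s=read_state(); print(s["eef_pos"],s["eef_rot"])
E
```

```text
[506.05765936 193.25651577  96.06333598] [ 3.14113694e+00 -8.42211772e-04  7.66724595e-01] 6.675 [ 0.006  0.006 -0.001 -0.001 -0.003 -0.001] [ 0.55842739  0.03692757 -1.44550525] 12.654057465987382
[505.95604507 193.34595729  95.89521804] [ 3.14129030e+00 -5.63316377e-04  7.66898315e-01]
```

View pics/w4.png

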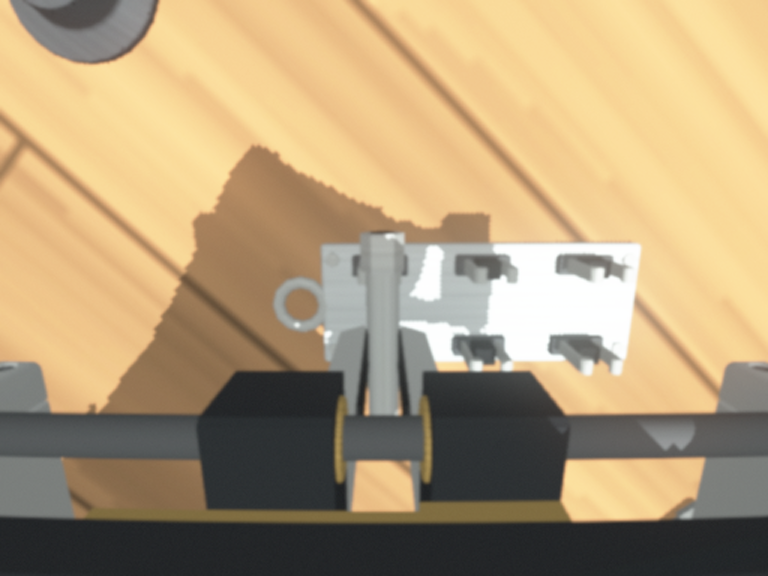

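View pics/s4.png

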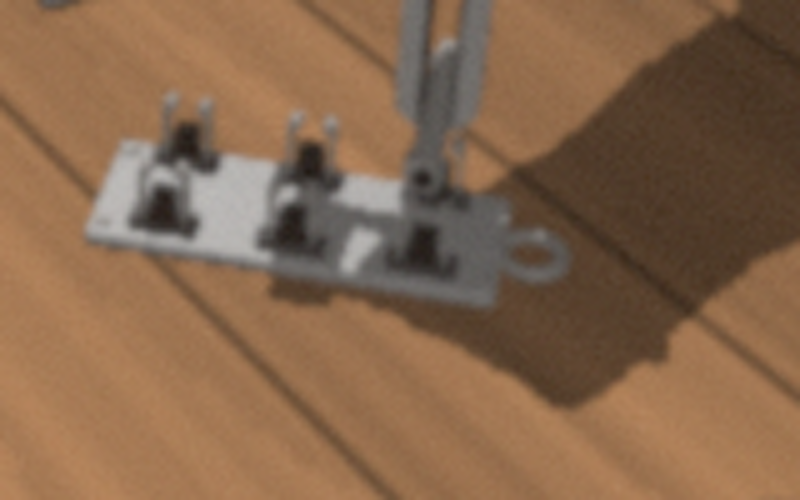

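Call:
{"fn": "jog_arm", "kwargs": {"increments": [[0.05,-0.17,1,0,0,-0.2,0],[0,0,1,0,0,0,0],[0,0,0,0,0,0,0],[0,0,0,0,0,0,0]], "squeeze": 60}}

```text
clock: 7.22
eef_pos: [505.0, 195.3, 75.4]
eef_rot: [-3.142, 0.0, 0.771]
wrist_force: [-0.2, 0.0, -1.7]
finger_gap: 12.4
```

```bash
python3 - <<'E'
from h import *
t=camera("scene"); save(t,"s5",5,(230,200,390,300))
s=read_state(); print(s["eef_pos"],s["eef_rot"],s["wrist_force"],s["moment"])
E
```

```text
[505.09908424 195.25014065  75.58343301] [ 3.14149333e+00 -1.80169047e-04  7.70882273e-01] [-0.40855636 -0.2106488  -1.22507318] [-0.02050005 -0.02626922  0.01691656]
```

View pics/s5.png

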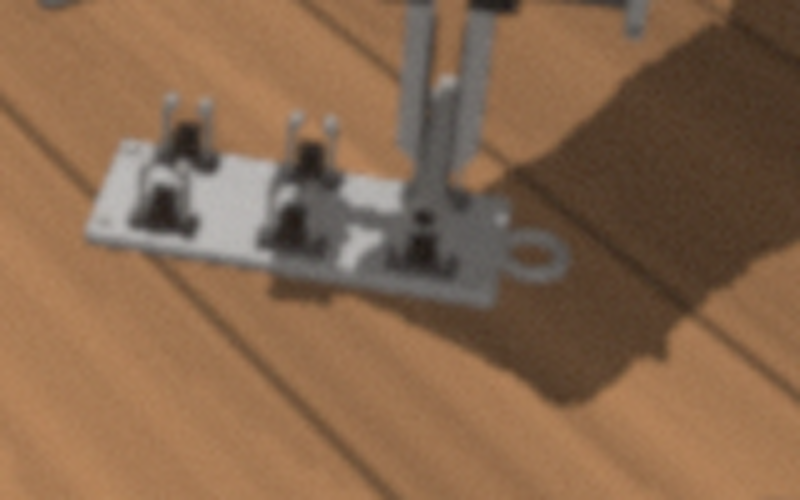

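Call:
{"fn": "jog_arm", "kwargs": {"increments": [[0,0,0.5,0,0,0,0],[0,0,0.4,0,0,0,0],[0,0,0.3,0,0,0,0],[0,0,0.3,0,0,0,0]]}}

```text
clock: 7.78
eef_pos: [505.8, 195.4, 61.2]
eef_rot: [3.141, -0.002, 0.771]
wrist_force: [0.6, -0.0, 5.2]
finger_gap: 12.3
```

Call:
{"fn": "jog_arm", "kwargs": {"increments": [[0,0,0.3,0,0,0,0],[0,0,0.3,0,0,0,0],[0,0,0.2,0,0,0,0]]}}

```text
clock: 8.15
eef_pos: [505.2, 195.2, 53.6]
eef_rot: [3.141, -0.0, 0.771]
wrist_force: [-13.4, -5.0, 35.2]
finger_gap: 12.6
```

```bash
python3 - <<'E'
from h import *
t=camera("scene"); save(t,"s6",5,(230,200,390,300))
s=read_state(); print(s["eef_pos"],s["eef_rot"],s["wrist_force"],s["moment"])
c=camera("wrist"); save(c,"w6",1.5)
E
```

```text
[505.17971451 195.19066643  53.76405137] [ 3.14131444e+00 -1.89000592e-04  7.70919106e-01] [-8.15200801 -4.75210259 21.64604022] [-0.81586876  1.56240071 -0.01721307]
```

View pics/s6.png

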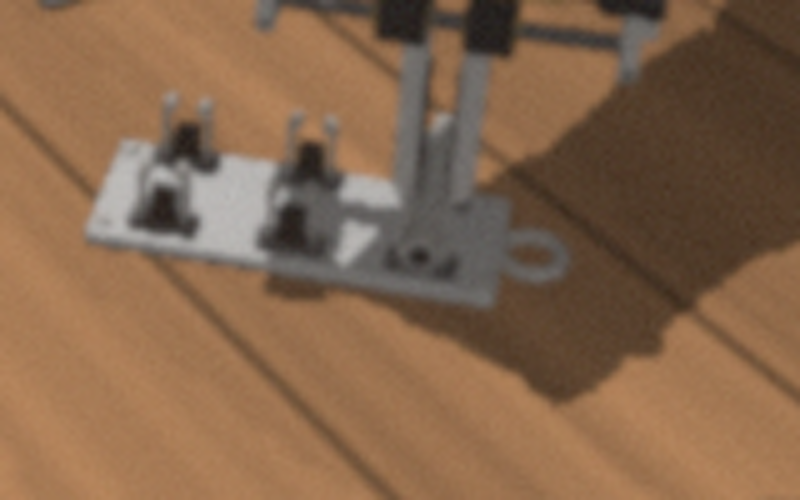

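Call:
{"fn": "jog_arm", "kwargs": {"increments": [[0,0,0,0,0,0,3.5],[0,0,0,0,0,0,3.5],[0,0,-2,0,0,0,3.5],[-1,0,-4,0,0,0,3.5],[-3,0,-4,0,0,0,3.5],[0,0,0,0,0,0,3.5],[0,0,0,0,0,0,3.5]]}}

```text
clock: 9.12
eef_pos: [476.2, 167.4, 151.8]
eef_rot: [-3.141, 0.001, 0.771]
wrist_force: [-0.4, -0.7, 0.1]
finger_gap: 35.1
```

```bash
python3 - <<'E'
from h import *
t=camera("scene"); save(t,"s7",5,(230,200,390,300))
s=read_state(); print(s["eef_pos"],s["eef_rot"],s["wrist_force"],s["moment"])
c=camera("wrist"); save(c,"w7",1.5)
# expected bar end projections at home
y=np.array([np.cos(np.radians(134.12)),np.sin(np.radians(134.12))]);x=np.array([y[1],-y[0]])
m=np.array([547,151.8])+60*y
for z in(36,48): print(z,[ (proj(t,np.r_[m+e*x,z])[0]-[230,200])*5 for e in(-51,51)],[proj(c,np.r_[m+e*x,z])[0]*1.5 for e in(-51,51)])
E
```

```text
[476.10462092 167.48213284 151.3506079 ] [-3.14073737e+00  1.37009319e-03  7.70924683e-01] [-0.26084015  0.37103164 -0.0842649 ] [-0.00718131 -0.07796174  0.00939232]
36 [array([445.48075495, 115.98434423]), array([416.83767492, 249.66320267])] [array([384.41576165, 310.20092207]), array([384.66454331, 151.57029127])]
48 [array([447.6311296 ,  95.44163462]), array([418.96346184, 228.24792562])] [array([384.46404602, 315.38660974]), array([384.72923997, 149.8025331 ])]
```

View pics/s7.png

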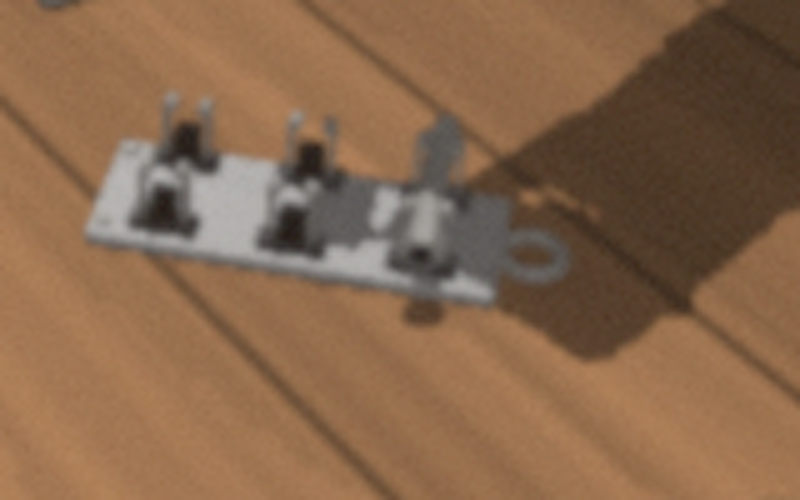

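View pics/w7.png

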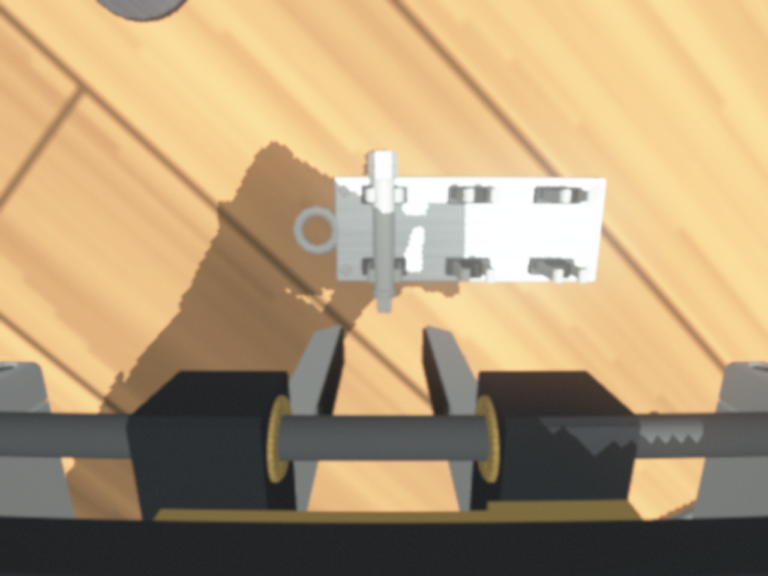

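The short bar is home: its ends at (384,311) and (384,152) match the projection for z=36 within a pixel. Next is the medium bar.

```bash
python3 - <<'E'
from h import *
a=plan([489.5,-66.8,100],-8.2,4,step=45)
plan([489.5,-66.8,25],-8.2,4,step=25,start=a)
E
```

```text
[[-2.6,3,0.9,0,0,8.7,4],[-2.1,3.3,0.8,0,0,8.7,4],[-1.5,3.6,0.9,0,0,8.7,4],[-1,3.8,0.8,0,0,8.8,4],[-0.4,3.9,0.9,0,0.1,8.7,4],[0.14,3.83,0.83,0,0,8.8,4]] end [489.5 -66.8 100. ]
[[0,0,2.5,0,0,0,4],[0,0,2.5,0,0,0,4],[0,0,2.5,0,0,0,4]] end [489.5 -66.8  25. ]
```

Call:
{"fn": "jog_arm", "kwargs": {"increments": [[-2.6,3,0.9,0,0,8.7,4],[-2.1,3.3,0.8,0,0,8.7,4],[-1.5,3.6,0.9,0,0,8.7,4],[-1,3.8,0.8,0,0,8.8,4],[-0.4,3.9,0.9,0,0,8.7,4],[0.1,3.8,0.8,0,0,8.8,4],[0,0,0,0,0,0,4],[0,0,0,0,0,0,4]]}}

```text
clock: 10.22
eef_pos: [489.3, -66.1, 100.8]
eef_rot: [-3.141, 0.001, -0.142]
wrist_force: [0.3, 0.1, 0.3]
finger_gap: 40.2
```

```bash
python3 - <<'E'
from h import *
c=camera("wrist"); save(c,"w8",1.5); s=read_state(); print(s["eef_pos"],s["eef_rot"],s["clock"])
plan([489.5,-66.8,25],-8.2,4,step=25)
E
```

```text
[489.38444995 -65.78766283 101.05917946] [-3.14142241e+00  8.25818429e-04 -1.41513049e-01] 10.275
[[0,0,1.9,0,0,0,4],[0,0,1.9,0,0,0,4],[0,0,1.9,0,0,0,4],[0.03,0.1,1.91,0,0,0.1,4]] end [489.5 -66.8  25. ]
```

View pics/w8.png

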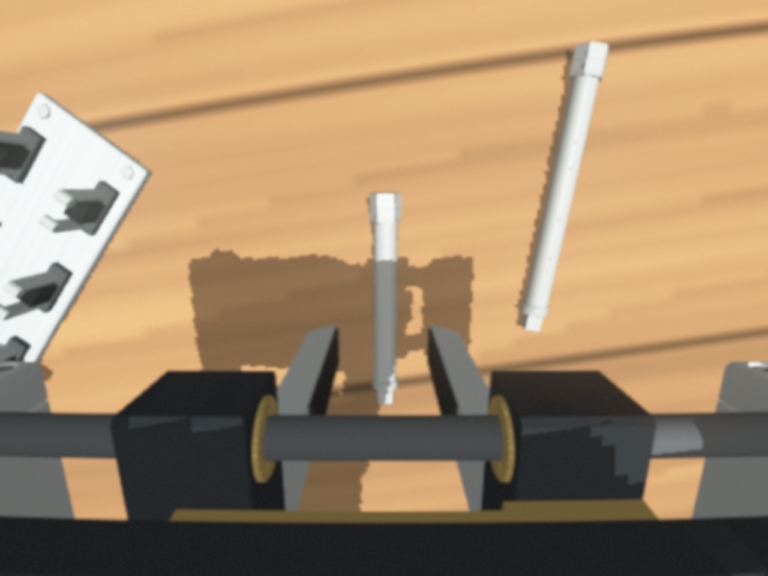

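The medium bar lies centred between the fingers (column 385), so I descend and grip.

Call:
{"fn": "jog_arm", "kwargs": {"increments": [[0,0,1.9,0,0,0,4],[0,0,1.9,0,0,0,4],[0,0,1.9,0,0,0,4],[0,0.1,1.9,0,0,0,4],[0,0,0,0,0,0,4],[0,0,0,0,0,0,0],[0,0,0,0,0,0,0],[0,0,0,0,0,0,0],[0,0,0,0,0,0,0]]}}

```text
clock: 11.4
eef_pos: [489.5, -67.6, 25.9]
eef_rot: [3.142, -0.001, -0.144]
wrist_force: [-1.4, 1.7, 5.3]
finger_gap: 12.3
```

```bash
python3 - <<'E'
from h import *
s=read_state(); print(s["eef_pos"],s["eef_rot"],s["clock"],s["finger_gap"])
a=plan([*s["eef_pos"][:2],120],-8.2,0,step=40)
plan([547,151.8,110],44.1,0,step=45,start=a)
E
```

```text
[489.51836763 -67.63211417  25.93596129] [ 3.14158069e+00 -7.67458020e-04 -1.43615252e-01] 11.4 12.339189377015217
[[0,0,-3.1,0,0,0,0],[0,0,-3.2,0,0,0,0],[0.01,0,-3.11,0,0,0,0]] end [489.5 -67.6 120. ]
[[0.4,-3.8,0.2,0,0,-8.7,0],[1,-3.6,0.2,0,0,-8.7,0],[1.5,-3.5,0.2,0,0,-8.7,0],[2,-3.2,0.1,0,0,-8.7,0],[2.5,-2.8,0.2,0,0,-8.8,0],[2.94,-2.4,0.11,0,0,-8.7,0]] end [547.  151.8 110. ]
```

Call:
{"fn": "jog_arm", "kwargs": {"increments": [[0,0,-3.1,0,0,0,0],[0,0,-3.2,0,0,0,0],[0,0,-3.1,0,0,0,0],[0.4,-3.8,0.2,0,0,-8.7,0],[1,-3.6,0.2,0,0,-8.7,0],[1.5,-3.5,0.2,0,0,-8.7,0],[2,-3.2,0.1,0,0,-8.7,0],[2.5,-2.8,0.2,0,0,-8.8,0],[2.9,-2.4,0.1,0,0,-8.7,0],[0,0,0,0,0,0,0],[0,0,0,0,0,0,0],[0,0,0,0,0,0,0]]}}

```text
clock: 12.9
eef_pos: [546.3, 150.8, 109.5]
eef_rot: [-3.142, 0.0, 0.767]
wrist_force: [0.6, 0.8, -1.2]
finger_gap: 12.6
```

```bash
python3 - <<'E'
from h import *
c=camera("wrist"); save(c,"w9",1.5); s=read_state(); print(s["eef_pos"],s["eef_rot"],s["clock"],s["finger_gap"])
plan([547,151.8,75],44.1,0,step=12)
E
```

```text
[546.36780479 150.83148697 109.5074309 ] [3.14158760e+00 6.98851805e-05 7.67452549e-01] 12.95 12.613988840980133
[[0,0,1.2,0,0,0,0],[0.1,0,1.1,0,0,-0.1,0],[0.01,-0.03,1.15,0,0,0,0]] end [546.9 151.8  75. ]
```

View pics/w9.png

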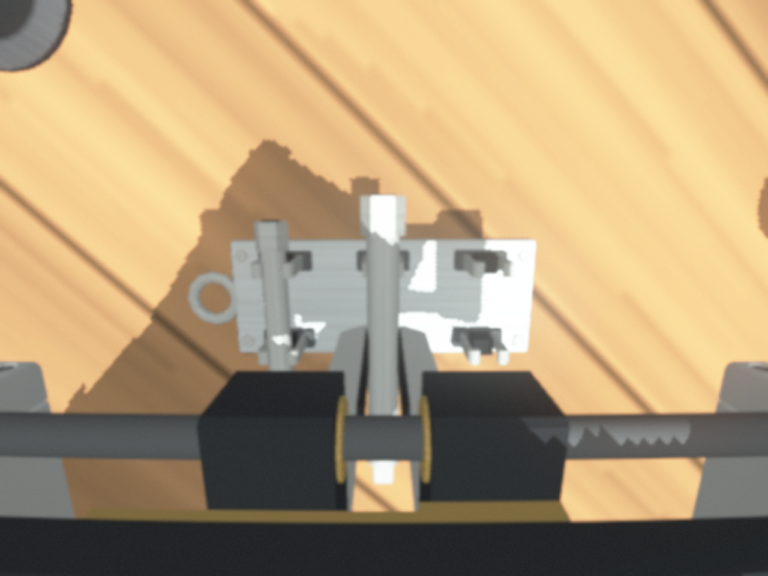

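Call:
{"fn": "jog_arm", "kwargs": {"increments": [[0,0,1.2,0,0,0,0],[0.1,0,1.1,0,0,-0.2,0],[0,0,1.1,0,0,0,0],[0,0,0,0,0,0,0],[0,0,0.5,0,0,0,0],[0,0,0.4,0,0,0,0],[0,0,0.3,0,0,0,0]]}}

```text
clock: 13.82
eef_pos: [547.9, 152.4, 64.3]
eef_rot: [3.14, -0.002, 0.773]
wrist_force: [0.5, -1.6, 9.2]
finger_gap: 12.7
```

Call:
{"fn": "jog_arm", "kwargs": {"increments": [[0,0,0.3,0,0,0,0],[0,0,0.3,0,0,0,0],[0,0,0.3,0,0,0,0],[0,0,0.1,0,0,0,0]]}}

```text
clock: 14.32
eef_pos: [547.2, 152.3, 53.8]
eef_rot: [3.141, -0.0, 0.773]
wrist_force: [-4.8, -2.2, 13.5]
finger_gap: 12.2
```

Call:
{"fn": "jog_arm", "kwargs": {"increments": [[0,0,0.1,0,0,0,0],[0,0,0,0,0,0,3.5],[0,0,0,0,0,0,3.5],[0,0,-2,0,0,0,3.5],[-1,0,-4,0,0,0,3.5],[-3,0,-4,0,0,0,3.5],[0,0,0,0,0,0,3.5],[0,0,0,0,0,0,3.5]]}}

```text
clock: 15.32
eef_pos: [518.4, 124.5, 151.8]
eef_rot: [-3.141, 0.001, 0.772]
wrist_force: [-0.1, 0.1, -0.2]
finger_gap: 35.1
```

```bash
cat >> h.py <<'E'
def check(tag):
    t=camera("scene"); save(t,"s"+tag,5,(230,200,390,300))
    c=camera("wrist"); save(c,"w"+tag,1.5)
    y=np.array([np.cos(np.radians(134.12)),np.sin(np.radians(134.12))]);x=np.array([y[1],-y[0]])
    for k,L in((1,51),(0,66),(-1,81)):
        m=np.array([547,151.8])+60*k*y
        for z in(36,47): print(L*2,z,"scene",[ ((proj(t,np.r_[m+e*x,z])[0]-[230,200])*5).round() for e in(-L,L)],"wrist",[(proj(c,np.r_[m+e*x,z])[0]*1.5).round() for e in(-L,L)])
E
python3 - <<'E'
from h import *
check("10")
s=read_state(); print(s["eef_pos"],s["eef_rot"],s["clock"])
a=plan([538.5,-176.5,100],-15.9,4,step=48)
E
```

```text
102 36 scene [array([445., 116.]), array([417., 250.])] wrist [array([295., 311.]), array([288., 152.])]
102 47 scene [array([447.,  97.]), array([419., 230.])] wrist [array([292., 315.]), array([284., 151.])]
132 36 scene [array([326.,  80.]), array([276., 249.])] wrist [array([384., 332.]), array([385., 127.])]
132 47 scene [array([327.,  61.]), array([277., 230.])] wrist [array([384., 337.]), array([385., 124.])]
162 36 scene [array([211.,  45.]), array([135., 249.])] wrist [array([471., 353.]), array([484., 101.])]
162 47 scene [array([212.,  27.]), array([135., 229.])] wrist [array([474., 359.]), array([489.,  97.])]
[518.25388166 124.6404115  151.16176928] [-3.14038365e+00  1.61371422e-03  7.72834402e-01] 15.425
[[-2.8,3.3,0.7,0,0,8.6,4],[-2.3,3.7,0.7,0,0,8.6,4],[-1.7,4,0.7,0,0,8.6,4],[-1.1,4.1,0.8,0,0,8.6,4],[-0.4,4.3,0.7,0,0,8.6,4],[0.2,4.3,0.8,0,0.1,8.6,4],[0.78,4.21,0.72,0,0,8.6,4]] end [ 538.5 -176.5  100. ]
```

View pics/w10.png

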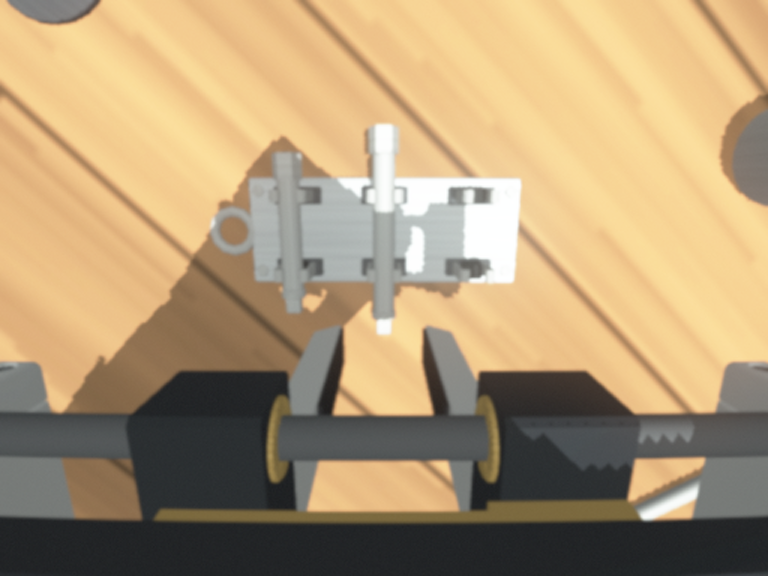

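View pics/s10.png

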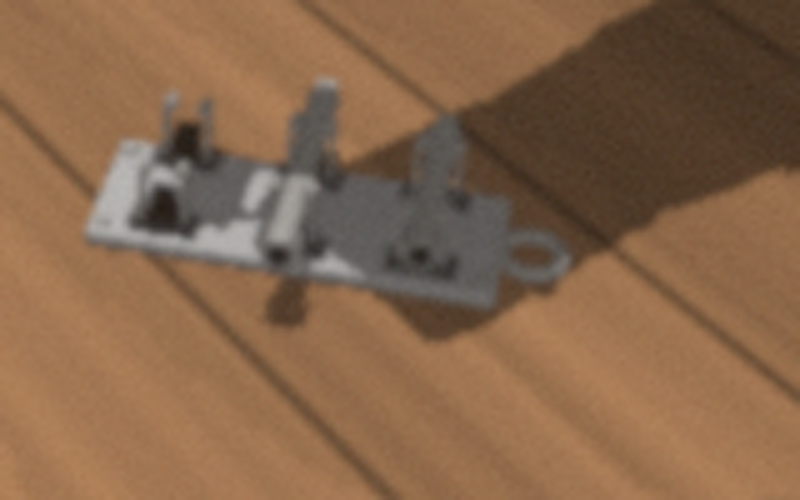

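The medium bar is home: its ends in the wrist view at (384,331) and (383,127) match z=36, as does the scene view at (326,80) and (277,250). Now the long bar.

Call:
{"fn": "jog_arm", "kwargs": {"increments": [[-2.8,3.3,0.7,0,0,8.6,4],[-2.3,3.7,0.7,0,0,8.6,4],[-1.7,4,0.7,0,0,8.6,4],[-1.1,4.1,0.8,0,0,8.6,4],[-0.4,4.3,0.7,0,0,8.6,4],[0.2,4.3,0.8,0,0,8.6,4],[0.8,4.2,0.7,0,0,8.6,4],[0,0,0,0,0,0,4],[0,0,0,0,0,0,4]]}}

```text
clock: 16.55
eef_pos: [538.8, -176.0, 100.6]
eef_rot: [-3.141, 0.002, -0.277]
wrist_force: [0.7, 0.7, 0.7]
finger_gap: 40.2
```

```bash
python3 - <<'E'
from h import *
c=camera("wrist"); save(c,"w11",1.5); s=read_state(); print(s["eef_pos"],s["eef_rot"],s["clock"])
plan([538.5,-176.5,25],-15.9,4,step=25)
E
```

```text
[ 538.94308422 -175.67229585  100.92998831] [-3.14137110e+00  9.53830048e-04 -2.76003657e-01] 16.6
[[0,0,1.9,0,0,0,4],[0,0,1.9,0,0,0,4],[0,0,1.9,0,0,0,4],[-0.01,0.09,1.89,0,0.1,0.1,4]] end [ 538.5 -176.5   25. ]
```

View pics/w11.png

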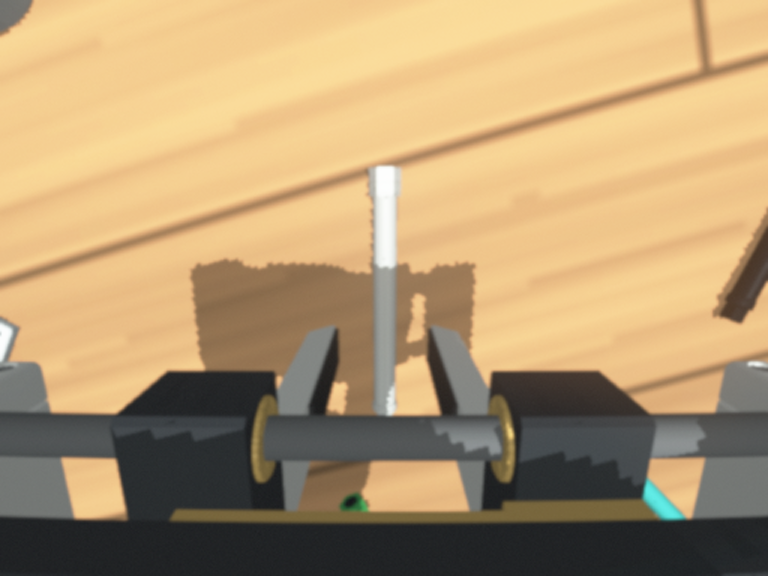

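The steel long bar is centred at column 385, between the fingers. The green look-alike is well behind it at (352,502).

Call:
{"fn": "jog_arm", "kwargs": {"increments": [[0,0,1.9,0,0,0,4],[0,0,1.9,0,0,0,4],[0,0,1.9,0,0,0,4],[0,0.1,1.9,0,0,0,4],[0,0,0,0,0,0,4],[0,0,0,0,0,0,0],[0,0,0,0,0,0,0],[0,0,0,0,0,0,0],[0,0,0,0,0,0,0]]}}

```text
clock: 17.73
eef_pos: [538.8, -177.6, 25.8]
eef_rot: [3.142, -0.0, -0.278]
wrist_force: [-0.6, 1.0, 2.9]
finger_gap: 12.1
```

```bash
python3 - <<'E'
from h import *
s=read_state(); print(s["eef_pos"],s["eef_rot"],s["clock"],s["finger_gap"])
a=plan([*s["eef_pos"][:2],120],-15.9,0,step=40)
plan([588.8,108.7,110],44.1,0,step=45,start=a)
E
```

```text
[ 538.77525842 -177.64491025   25.7750843 ] [ 3.14156108e+00 -4.54270259e-04 -2.78063606e-01] 17.725 12.12435585157874
[[0,0,-3.1,0,0,0,0],[0,0,-3.2,0,0,0,0],[0,0,-3.12,0,0,0,0]] end [ 538.7 -177.6  120. ]
[[-0.4,-4.1,0.1,0,0,-8.6,0],[0.2,-4.2,0.1,0,0,-8.6,0],[0.8,-4.1,0.2,0,0,-8.6,0],[1.4,-3.9,0.1,0,0,-8.6,0],[2,-3.6,0.2,0,0,-8.5,0],[2.5,-3.3,0.1,0,0,-8.6,0],[2.9,-2.99,0.2,0,0,-8.5,0]] end [588.8 108.7 110. ]
```

Call:
{"fn": "jog_arm", "kwargs": {"increments": [[0,0,-3.1,0,0,0,0],[0,0,-3.2,0,0,0,0],[0,0,-3.1,0,0,0,0],[-0.4,-4.1,0.1,0,0,-8.6,0],[0.2,-4.2,0.1,0,0,-8.6,0],[0.8,-4.1,0.2,0,0,-8.6,0],[1.4,-3.9,0.1,0,0,-8.6,0],[2,-3.6,0.2,0,0,-8.5,0],[2.5,-3.3,0.1,0,0,-8.6,0],[2.9,-3,0.2,0,0,-8.5,0],[0,0,0,0,0,0,0],[0,0,0,0,0,0,0],[0,0,0,0,0,0,0]]}}

```text
clock: 19.35
eef_pos: [588.6, 107.8, 109.5]
eef_rot: [-3.142, 0.0, 0.767]
wrist_force: [-0.5, -0.9, -2.5]
finger_gap: 12.6
```

```bash
python3 - <<'E'
from h import *
c=camera("wrist"); save(c,"w12",1.5); s=read_state(); print(s["eef_pos"],s["eef_rot"],s["clock"],s["finger_gap"])
plan([588.8,108.7,75],44.1,0,step=12)
E
```

```text
[588.63532551 107.84844632 109.50677346] [3.14154545e+00 7.24558377e-05 7.67206297e-01] 19.4 12.698159903420416
[[0,0,1.2,0,0,0,0],[0,0,1.1,0,0,-0.1,0],[0.07,-0.05,1.15,0,0,0,0]] end [588.8 108.7  75. ]
```

View pics/w12.png

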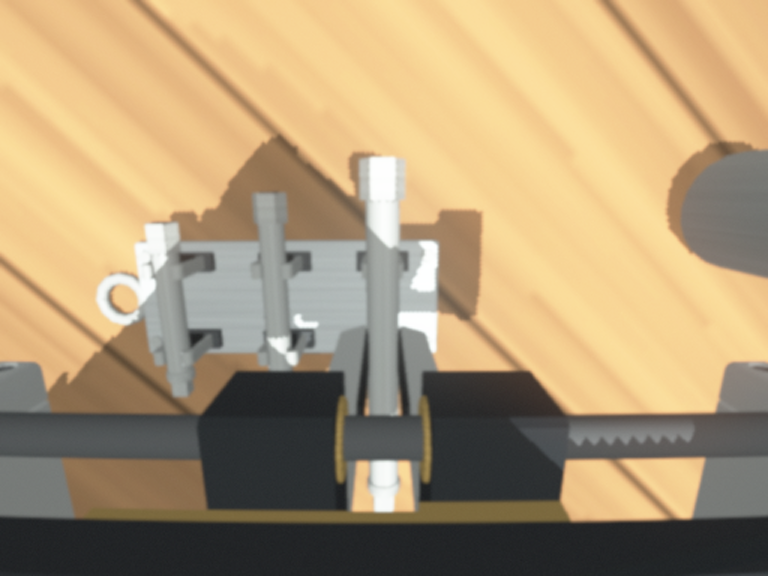

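Call:
{"fn": "jog_arm", "kwargs": {"increments": [[0,0,1.2,0,0,0,0],[0.1,0,1.1,0,0,-0.2,0],[0,-0.05,1.1,0,0,0,0],[0,0,0,0,0,0,0],[0,0,0.5,0,0,0,0],[0,0,0.4,0,0,0,0],[0,0,0.3,0,0,0,0]]}}

```text
clock: 20.27
eef_pos: [589.8, 109.8, 64.4]
eef_rot: [3.14, -0.002, 0.773]
wrist_force: [-0.3, -0.7, 9.4]
finger_gap: 12.6
```

Call:
{"fn": "jog_arm", "kwargs": {"increments": [[0,0,0.3,0,0,0,0],[0,0,0.3,0,0,0,0],[0,0,0.3,0,0,0,0],[0,0,0.1,0,0,0,0]]}}

```text
clock: 20.78
eef_pos: [589.1, 109.8, 53.6]
eef_rot: [3.141, 0.0, 0.773]
wrist_force: [-3.2, -1.4, 9.7]
finger_gap: 12.2
```

Call:
{"fn": "jog_arm", "kwargs": {"increments": [[0,0,0.1,0,0,0,0],[0,0,0,0,0,0,0],[0,0,0,0,0,0,3.5],[0,0,0,0,0,0,3.5],[0,0,-2,0,0,0,3.5],[-1,0,-4,0,0,0,3.5],[-3,0,-4,0,0,0,3.5],[-2,-2,0,0,0,0,3.5],[0,0,0,0,0,0,3.5],[0,0,0,0,0,0,3.5]]}}

```text
clock: 22.02
eef_pos: [532.7, 82.4, 153.2]
eef_rot: [3.141, -0.001, 0.773]
wrist_force: [-0.0, 0.2, -0.1]
finger_gap: 34.9
```

```bash
python3 - <<'E'
from h import *
check("13")
s=read_state(); print(s["eef_pos"],s["eef_rot"],s["clock"],s["wrist_force"])
E
```

```text
102 36 scene [array([445., 116.]), array([417., 250.])] wrist [array([234., 283.]), array([222., 121.])]
102 47 scene [array([447.,  97.]), array([419., 230.])] wrist [array([228., 286.]), array([215., 118.])]
132 36 scene [array([326.,  80.]), array([276., 249.])] wrist [array([324., 305.]), array([318.,  94.])]
132 47 scene [array([327.,  61.]), array([277., 230.])] wrist [array([322., 309.]), array([315.,  90.])]
162 36 scene [array([211.,  45.]), array([135., 249.])] wrist [array([413., 326.]), array([418.,  68.])]
162 47 scene [array([212.,  27.]), array([135., 229.])] wrist [array([414., 331.]), array([419.,  62.])]
[532.58930853  82.41632246 152.4518774 ] [-3.14152609e+00  3.41796113e-05  7.72725671e-01] 22.125 [0.00140738 1.01044555 0.30468692]
```

View pics/w13.png

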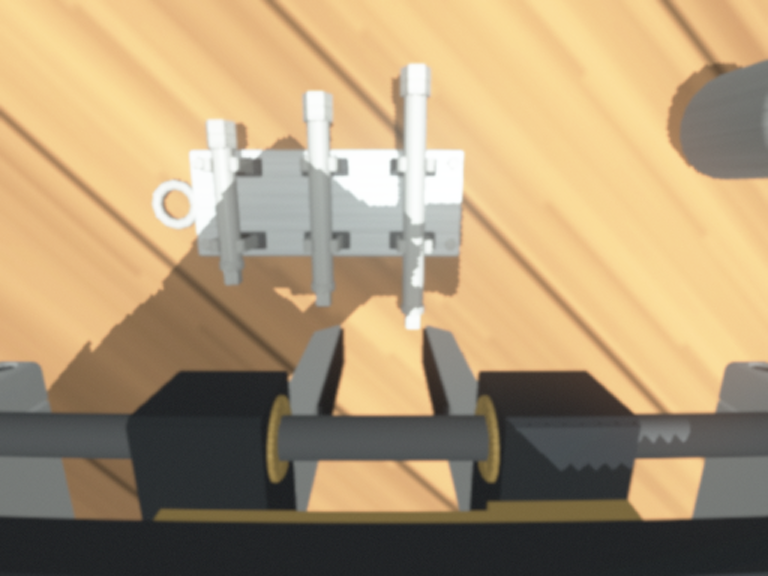

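View pics/s13.png

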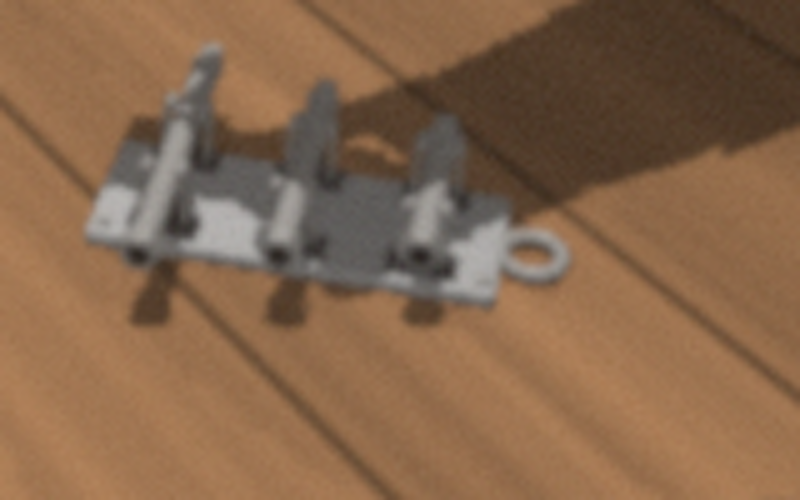

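All three bar ends match the home-height projections: long bar in the wrist view at (413,327) and (416,66), in the scene view at (211,45) and (138,254). The arm is clear and the grip is open.

```bash
python3 - <<'E'
from h import *
t=camera("top")
for n in ["tin","carton","hub_cap"]: print(n,[(w(t,d["centre"]).round(0),round(d["conf"],2)) for d in recognise(t,n)][:1])
print(sign_off())
E
```

```text
tin [(array([773., -15.,  89.]), 0.93)]
carton [(array([ 755., -214.,   49.]), 0.74)]
hub_cap [(array([520., 422.,  13.]), 0.93)]
the job is handed in; nothing more can be done
None
```

I put all three steel bars on the clip rail, pressed them home and released them: short in the slot next to the eye, medium in the middle, long at the plain end. I handed the job in at about 22 s. The sign-off gives no verdict.

- **Seating:** In the last wrist and scene pictures the bar ends match where a fully home bar should project (36 mm above the bench). Most are within a pixel or two at camera resolution. A bar lying on the lips would show clearly elsewhere.
- **Largest mismatch:** The near end of the long bar was about 5 px off in the 5x enlarged scene crop. I put that down to roughly 2 mm of lengthwise offset, which is within the limit.
- **Press force:** While seating the short bar, the vertical wrist force read 35 N once it was on the saddles. The medium and long bars read 10–14 N. All stayed well under the 120 N limit.
- **Bystanders:** The tin, carton and hub flange were within 2 mm of their first measured positions. I never reached for the black, turquoise or green look-alikes.
- **Small disagreement:** The finger gap read 12–13 mm on the 14 mm shank. The grip held on every bar, so I took this as a sensor offset or pad flex.

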